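Refit the lens of a puppet-set spotlight

TASK

The puppet maker's small spotlight stands open with its head turned straight up. Lower the cleaned lens gently into the mouth of the lamp, dome up, so that it lies flat on its seat and let go of it; then put the retaining ring over it and screw it down clockwise until it is just snug on the lens. Do not force the ring or overtighten it on the glass, and leave the other things on the bench as they are.

Things in the scene. Friction and masses are not known exactly. Their poses are not given: they have to be found in the camera images.
- lamp: Black LED set spotlight fixed to the bench, head turned straight up in its yoke. Base 116 mm across; head 66 mm across, its flat shoulder 106 mm above the bench; on it a bright threaded collar, 48 mm across, rises 14 mm to its rim. Yoke and tilt knobs reach 58 mm from the axis, below 86 mm. Origin: centre of the base's underside, on the head's axis; z up.
- cell_mouth (a point): Centre of the collar's open mouth, level with the rim, 120 mm above the bench, on the lamp's axis; z up, x as the lamp's. Bore 42.4 mm wide. The lens seat in it is level, 3.8 to 6.2 mm below the rim (the focus setting, different each time; a brass stud in a slot moves with it), on a stiff spring washer: it gives less than 1 mm when the lens is clamped.
- thread_gap (a point): White mark on the shoulder, 30 mm from the axis along the lamp's +x: middle of one of the thread's 3 gaps, 120 deg apart (all marked), where the ring's lugs drop in, to within 14 deg. Between them the collar's 3 thread ribs, 3 mm thick and proud, sink 4.6 mm per rad clockwise from above. The ring gets tight on the lens 34 to 64 deg clockwise of a gap; a stop ends the thread at 86 deg.
- lens: Round glass condenser lens, 40 mm across, 45 g. Straight edge 11 mm high, then a flat shoulder and a dome (29 mm across) up to 16 mm. Starts dome up on a cork pad 6 mm thick. Origin: centre of the flat underside; z towards the dome. Seated, its edge stands 5 to 7 mm out of the rim: hold it by the upper 5 mm of the edge to lower it in.
- ring: Dark knurled ring, 63 mm across, 18.7 mm high, 50 g, right way up on a board 6 mm thick. Skirt 55.8 mm wide inside, hole on top 33 mm. Origin: centre of the underside; z up, +x to a lug. Snug: 6 to 25 N on the lens; over 40 N chips it, over 80 N on the lamp spoils the thread. Tightening starts where the ring draws down and resists (0.1 N m), then adds some 10 N per 0.1 rad; the thread holds by itself.
- ring_dot (a point): White dot on the ring's top, 26 mm from its axis, over one of its 3 lugs (120 deg apart, all marked; each 7 mm long, 3.5 mm high, 3 mm inwards, at the skirt's lower edge). Ring underside below the rim: 1 to 7 mm with the lugs on top of the ribs (turn the ring until they drop in), 8.4 to 11 mm when dropped in and resting on the lens.
- knife_tool: Wooden modelling knife, 170 mm long, 8 mm high, a bystander. Origin: under its middle.
- paddle_tool: Wooden modelling paddle, 160 mm long, 8 mm high, a bystander. Origin: under its middle.
- loop_tool: Wire loop tool, 160 mm long, 11 mm high, a bystander. Origin: under its middle.
- scissors: Scissors with black and red handles, 160 mm long, a bystander. Origin: under its middle.
- clay_head: Clay puppet head on a small wooden stand, 96 mm high, a bystander. Origin: under its middle.
- shoe_a: Puppet's shoe, 46 mm long, 16 mm high, a bystander. Origin: under its middle.
- shoe_b: The other puppet's shoe, 46 mm long, a bystander. Origin: under its middle.
- wood_block: Wooden block, 60 x 42 x 20 mm, a bystander. Origin: under its middle.
Mind the look-alikes: they are no part of the job. Leave any green look-alike of the lamp alone. There is more than one size of the ring; the one meant has the size given above.

How it is judged (in metres and radians):
On the way:
1. the lens lies flat in the mouth of the lamp, dome up, on its seat and released, the ring still off it (horizontal distance between lens and cell_mouth below 0.0025 m and angle between lens's own z axis and vertical below 0.06 rad and z of lens in the frame of cell_mouth below -0.003 m and contact force between the fingers and lens below 0.05 N and linear speed of lens below 0.02 m/s and contact force between ring and lens below 0.01 N), for 0.2 s.
At the end, for the whole second after the job is handed in: Lens dome up and level (within 3.4 degrees) in the mouth, within 2.5 mm of its axis, on its seat; ring level, within 2.5 mm of the axis, on the thread (underside 7.5 mm or more below the rim), pressing on the lens with 6 to 25 N; both released and at rest (horizontal distance between each of lens, ring and cell_mouth below 0.0025 m and angle between each of lens, ring's own z axis and vertical below 0.06 rad and z of lens in the frame of cell_mouth below -0.003 m and z of ring in the frame of cell_mouth below -0.0075 m and contact force between ring and lens between 6 and 25 N and contact force between the fingers and ring below 0.05 N and contact force between the fingers and lens below 0.05 N and linear speed of each of ring, lens below 0.01 m/s); the robot touches nothing.
It fails at once if the ring presses on the lens with more than 40 N (overtightened) (contact force between ring and lens above 40 N).
It fails at once if the ring is forced against the lamp with more than 80 N (contact force between ring and lamp above 80 N).
It fails at once if the lens is pressed against the lamp with more than 25 N (contact force between lens and lamp above 25 N).
It fails at once if the lens is dropped or thrown into the lamp: faster than 0.5 m/s within 30 mm of the mouth (distance between lens and cell_mouth below 0.03 m and linear speed of lens above 0.5 m/s).
It fails at once if a bystander is moved more than 20 mm (distance of any of knife_tool, paddle_tool, loop_tool, scissors, clay_head, shoe_a, shoe_b, wood_block from where it was at the start of the episode above 0.02 m).
It also fails if it takes over 64 s, if anything falls off the work surface, if the arm or the gripper's body presses on something with over 40 N, if the wrist force passes 120 N, or if a joint passes its speed limit or range.

ROBOT

A 6-joint arm with a two-finger parallel gripper is mounted at the origin on the work surface. World frame = base frame: x ahead of the robot, y to its left, z up, the work surface at z = 0. Lengths are in mm, angles in rad, forces in N, time in s.
With the tool pointing down it reaches from about 350 to 775 mm from the base axis. Payload 7.3 kg.
Tool frame: the origin (TCP) lies midway between the tips of the shut fingers; the grasp point (between the pads) lies 19 mm behind it; z points along the fingers, y is the line along which they close (so a half turn about z gives the same grasp; the last joint's range is limited). The gripper opens to 92 mm and grips with 3 to 60 N. Pads are 19 mm wide; open, the fingers measure 130 mm over their backs; the gripper's body (75 mm by 190 mm) begins 47 mm behind the grasp point.
Start: joints at [1.147, 0.342, 1.524, -0, 1.275, -0.146], TCP at [143.962, 504.899, 195.341] pointing down, gripper open.
Joint ranges: [-2.53, 2.53], [-0.77, 2.02], [0.04, 2.7], [-1, 4.14], [0.28, 2.66], [-3.11, 3.11]. Speed limits (rad/s): [2.57, 2.57, 3.14, 3.14, 3.14, 3.14].

INTERFACE

Orientations are given as [roll, pitch, yaw] about the fixed x, y, z axes, in that order (R = Rz(yaw) Ry(pitch) Rx(roll)).
In Python, from plant import bot gives the robot as it stands.
- The arm moves only by the tool jog_arm, never from a script. Its arguments are lists of equal length, an entry for each row: "dp": the shift along the tool's x, y, z in m, a list of three; "twist": the turn about the tool's z in degrees. A call has 1 to 10 rows; each row shifts and turns the commanded pose from where the row before left it, along the tool's axes as they then stand; what a row does not reach is not made up. A row lasts 1/8 s, in which the tool goes at most 62.5 mm and 10.7 degrees, less where a joint would pass 70% of its speed; a pose out of reach is approached as far as the arm can. A call is refused whole if a number of a shift passes 0.0625 or a number of a turn 10.7, either way. A call with a gripper value outside its range is refused whole. "jaw" is the finger opening in m, from 0 to 0.0918, set as the call begins (left out, the last holds). The fingers move at their own pace and stop on an object; the grip force is fixed at half the most. Time passes only in rows, so rows that do not move let the fingers close. It gives the time, the measured TCP pose, the force, the opening and the grip force at its end, in the units of the state.
- bot.get_obs(): the state, without advancing time (a new reading comes with each control period).
- bot.capture(name): name is "side" or "top" or "wrist"; returns the picture (420x560x3 uint8, blue, green, red); there is no depth.
- bot.camera_params(name): a dict with "fx", "fy", "cx", "cy" (pixels), "k1" (the pictures are not rectified: a ray, as slopes to the right and down, at radius r is drawn at 1 + k1 r^2 times it, then the intrinsics apply), "R" (3x3) and "t" (3): a world point X has camera coordinates R X + t. Camera axes: x right, y down, z forward; pixel columns grow to the right and rows downward; lengths in mm; the calibration is good to about 2 mm. A picture is of the moment at which its call begins: read the wrist's pose just before it. camera_params takes no time and is no camera call; for the wrist camera it gives the pose at the moment of the call.
- bot.close_job(): hands the job in; it is judged then, once.
Trained networks look in the newest picture that a camera, given by its name, has taken for a name from the list of things; names that differ only in an ending like _2 or _b are one class to them, and where a whole thing is asked for, a point or a joint stands for the part that bears it (a point fixed in the world has none). Each returns a list of dicts, best first, with "confidence" (0 to 1); they miss things now and then, are a little off and sometimes report something else, mostly with a low value. They report only what shows in the picture. A call takes as long as a camera call. They do not tell look-alikes from the thing itself.
- bot.find_in(camera, label): "bbox" ([centre column, centre row, width, height] in pixels, round what is visible of it).
- bot.masks_of(camera, label): "pixels" (420x560 bool, what is visible of it) and "bbox" ([centre column, centre row, width, height] in pixels, round what is visible of it).
The state is a dict: "time": time; "joint_positions": joint angles; "dq": joint speeds; "tau": joint torques, N m; "tool_pos": TCP position; "tcp_rot": TCP orientation; "contact_force": force on the tool from outside, world axes, zero at the start; "moment": the same for the moment, N m; "grip_width": finger opening in mm; "finger_force": force on a finger pad.
Only numpy, scipy, OpenCV 4.12 (cv2) and the standard library are available. Lean on these libraries where they do the work, as an engineer would, in place of code of your own. Each camera call takes 0.05 s, during which the arm holds its last target. There are 200 camera calls.

## Working session

There is one attempt and no reset: what is moved stays moved. The work goes in short steps, Python scripts to look and compute and a tool call to move; the robot and the scene stay as the last step left them, time stands still between calls to the robot, and variables do not carry over. Pictures are saved under pics/ and viewed, at most 10 in all, crops included, and the job is handed in when it is done.

Besides the shell and the picture viewer there is one more tool, called as name([rows], argument=value, ...), one row to a line, values as JSON. jog_arm: Moves the arm, as the interface text tells. Its arguments: {"type":"object","properties":{"dp":{"type":"array"},"twist":{"type":"array"},"jaw":{"type":"number"}},"required":["dp","twist"]}

```bash
ls; mkdir -p pics; cat > h.py <<'E'
import numpy as np, cv2
from plant import bot
def ray(P,u,v):
    x,y=(u-P['cx'])/P['fx'],(v-P['cy'])/P['fy']; X,Y=x,y
    for _ in range(20):
        s=1+P['k1']*(X*X+Y*Y); X,Y=x/s,y/s
    R=np.array(P['R']);t=np.array(P['t']); return -R.T@t, R.T@np.array([X,Y,1.])
def onz(P,u,v,z):
    c,d=ray(P,u,v); return c+d*(z-c[2])/d[2]
def proj(P,X):
    c=np.array(P['R'])@np.array(X,float)+np.array(P['t']); x,y=c[0]/c[2],c[1]/c[2]; s=1+P['k1']*(x*x+y*y)
    return P['cx']+P['fx']*x*s,P['cy']+P['fy']*y*s
E
python3 - <<'E'
from h import *
a=bot.capture('top');b=bot.capture('side')
cv2.imwrite('pics/top.png',a);cv2.imwrite('pics/side.png',b)
for n,zs in (('lens',12),('ring',24.7),('lamp',106)):
  for c in('top','side'):
    P=bot.camera_params(c)
    for d in bot.find_in(c,n): print(n,c,round(d['confidence'],2),np.round(d['bbox']),np.round(onz(P,*d['bbox'][:2],zs)))
P=bot.camera_params('top');print(P['fx'],np.round(-np.array(P['R']).T@P['t']))
print(bot.get_obs())
E
```

```text
pics
lens top 0.55 [366. 220.  18.  17.] [ 509. -247.   12.]
lens top 0.55 [175. 163.  19.   3.] [640. 231.  12.]
lens side 0.6 [343. 298.  19.  24.] [ 507. -249.   12.]
ring top 0.62 [172. 199.  32.  22.] [547. 231.  25.]
ring top 0.52 [125. 188.  22.  22.] [571. 345.  25.]
ring side 0.52 [255. 172.  22.  17.] [546. 222.  25.]
ring side 0.49 [245. 151.  14.  14.] [569. 338.  25.]
ring side 0.16 [229. 185.  28.  22.] [457. 196.  25.]
lamp top 0.95 [344. 306.  49.  49.] [ 305. -173.  106.]
lamp top 0.91 [263. 201.  47.  48.] [534.   8. 106.]
lamp top 0.78 [208. 282.  54.  53.] [352. 124. 106.]
lamp top 0.19 [416. 189.  21.  23.] [ 569. -339.  106.]
lamp side 0.92 [296. 204.  52.  63.] [517. -52. 106.]
lamp side 0.74 [202. 203.  50.  63.] [342.  51. 106.]
lamp side 0.55 [225. 310.  66.  79.] [ 279. -232.  106.]
418.6005075231946 [ 371.    7. 1033.]
{'time': 0.4, 'joint_positions': array([ 1.14703763e+00,  3.42087612e-01,  1.52424135e+00, -4.32414491e-06,
        1.27534302e+00, -1.45989812e-01]), 'dq': array([-0.00149972, -0.00095506, -0.0021728 , -0.00104574, -0.00094282,
        0.0009443 ]), 'tau': array([-1.24869228e-03, -4.30714917e+01, -2.44195855e+01,  7.17621320e-02,
        5.01820771e-02, -4.91241326e-05]), 'tool_pos': array([143.92234863, 504.85458428, 195.24558438]), 'tcp_rot': array([-3.14151357e+00, -7.44660110e-06,  2.86382503e+00]), 'contact_force': array([-0.23498384, -0.1028344 ,  0.47819717]), 'moment': array([-0.01136959,  0.05566748,  0.00979826]), 'finger_force': 0.0, 'grip_width': 91.74226750525547}
```

View pics/top.png

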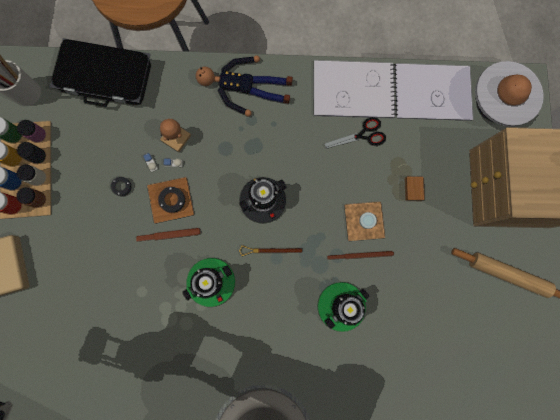

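View pics/side.png

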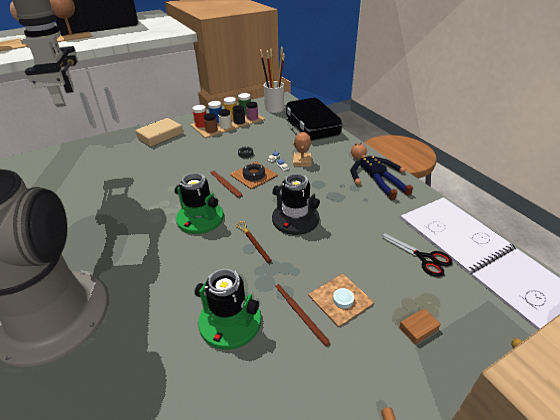

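Candidates:
- **Lamp:** black one at (263,195) top. The green ones at (207,283) and (348,310) are look-alikes.
- **Ring:** on the board at (172,199). The smaller one at (122,186) lies loose on the bench.
- **Lens:** on the cork at (368,220).

I choose the black lamp, the ring on the board and the lens on cork, and check them in a crop.

```bash
python3 - <<'E'
from h import *
a=cv2.imread('pics/top.png')
cv2.imwrite('pics/crop.png',cv2.resize(a[140:260,105:305],None,fx=4,fy=4,interpolation=cv2.INTER_CUBIC))
P=bot.camera_params('wrist');R=np.array(P['R']);print(P['fx'],P['cx'],P['cy'],np.round(R,3),np.round(-R.T@P['t'],1))
for n,z in(('lens',17),('ring',24.7),('lamp',None)):
  for d in bot.masks_of('top',n)[:3]:
    m=d['pixels'].astype('uint8');v,u=np.nonzero(m);P=bot.camera_params('top')
    print(n,d['confidence'],m.sum(),np.round(onz(P,u.mean(),v.mean(),z or 50)),d['bbox'])
E
```

```text
309.5267907341844 280.2215538832122 210.84355938551172 [[ 0.275  0.961 -0.002]
 [ 0.922 -0.263  0.285]
 [ 0.274 -0.08  -0.958]] [ 69.7 526.4 386.4]
lens 0.73 233 [ 506. -249.   17.] [367.0, 220.9, 17.7, 17.2]
ring 0.77 184 [574. 353.  25.] [123.8, 188.3, 20.1, 18.7]
ring 0.67 465 [546. 232.  25.] [170.6, 200.8, 30.6, 21.7]
lamp 0.76 1679 [545.  10.  50.] [264.2, 202.1, 44.4, 50.5]
lamp 0.71 1947 [ 300. -178.   50.] [342.6, 307.1, 50.1, 54.5]
lamp 0.61 2022 [350. 128.  50.] [209.5, 280.8, 53.4, 48.9]
```

View pics/crop.png

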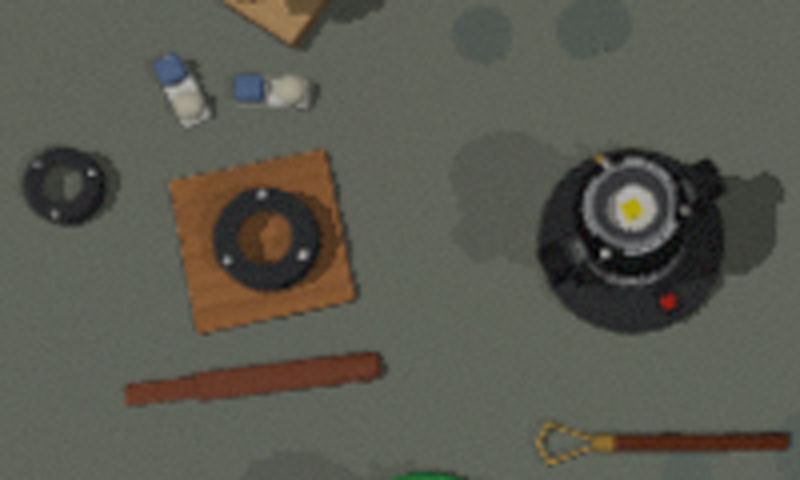

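The crop shows the ring with 3 white dots at crop (262,193), (228,260) and (303,255), larger than the loose one at (65,187). The black lamp's collar is at about (630,208). Choice confirmed, so I fly over the ring.

jog_arm([
  [-0.058,-0.019,0],
  [-0.058,-0.019,0],
  [-0.058,-0.019,0],
  [-0.058,-0.019,0],
  [-0.058,-0.019,0],
  [-0.058,-0.019,0],
  [-0.058,-0.019,0],
  [-0.058,-0.019,0],
  [0,0,0],
  [0,0,0],
], twist=[0,0,0,0,0,0,0,0,0,0])

```text
time: 1.8
tool_pos: [548.0, 231.5, 194.9]
tcp_rot: [-3.141, -0.001, 2.863]
contact_force: [-0.5, -0.0, 0.8]
grip_width: 91.8
finger_force: 0.0
```

```bash
cat >> h.py <<'E'
def shot(f):
    P=bot.camera_params('wrist');o=bot.get_obs();a=bot.capture('wrist');cv2.imwrite(f,a)
    np.savez(f[:-4],**{k:np.array(v) for k,v in P.items()})
    print(round(o['time'],2),np.round(o['tool_pos'],1),np.round(o['tcp_rot'],3));return P,o,a
def seg(P,label,z):
    for d in bot.masks_of('wrist',label)[:3]:
        m=d['pixels'].astype('uint8');c=max(cv2.findContours(m,0,1)[0],key=cv2.contourArea)
        p=np.array([onz(P,*q,z)[:2] for q in c[:,0].astype(float)]);e=cv2.minEnclosingCircle(p.astype('float32'))
        print(label,round(d['confidence'],2),np.round(d['bbox']),'mean',np.round((p.min(0)+p.max(0))/2,1),'circ',np.round(e[0],1),round(e[1],1))
def tl(o,x,y):
    w=o['tcp_rot'][2];d=np.array([x,y])-o['tool_pos'][:2]
    return np.round([d@[np.cos(w),np.sin(w)],d@[np.sin(w),-np.cos(w)]],1)
E
python3 - <<'E'
from h import *
P,o,a=shot('pics/w1.png');seg(P,'ring',24.7);print(o['joint_positions'])
E
```

```text
1.8 [548.  231.5 194.9] [-3.141e+00 -1.000e-03  2.863e+00]
ring 0.95 [281. 184.  52.  51.] mean [547.2 234.5] circ [547.  233.7] 32.3
ring 0.94 [390. 180.  40.  41.] mean [576.4 357.2] circ [576.2 356.7] 24.2
[ 2.70647436e-01  4.72491176e-01  1.32105803e+00  5.26277240e-04
  1.34912782e+00 -1.02182941e+00]
```

View pics/w1.png

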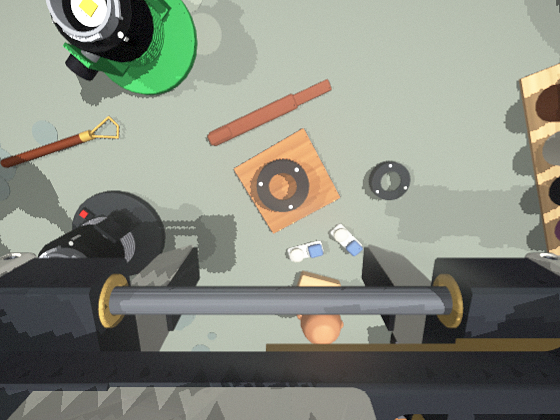

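The ring on the board at (283,185) measures 63 mm, as described. Now over to the lamp.

jog_arm([
  [-0.0134,-0.0542,0],
  [-0.0134,-0.0542,0],
  [-0.0134,-0.0542,0],
  [-0.0134,-0.0542,0],
  [0,0,0],
  [0,0,0],
], twist=[0,0,0,0,0,0])

```text
time: 2.65
tool_pos: [540.3, 9.5, 195.7]
tcp_rot: [3.141, 0.0, 2.865]
contact_force: [0.7, -0.4, -0.5]
grip_width: 91.6
finger_force: 0.0
```

```bash
python3 - <<'E'
from h import *
P1=dict(np.load('pics/w1.npz'));g=cv2.cvtColor(cv2.imread('pics/w1.png'),6)
def dots(P,g,c,r,z,th):
    out=[]
    n,l,s,ce=cv2.connectedComponentsWithStats((g>th).astype('uint8'))
    for i in range(1,n):
        w=onz(P,*ce[i],z)[:2];d=w-c
        if s[i,4]<60 and abs(np.hypot(*d)-r)<7: out.append((np.round(w,1).tolist(),s[i,4],round(np.degrees(np.arctan2(d[1],d[0])),1)))
    return out
print(dots(P1,g,np.array([547,234]),26,24.7,170))
P,o,a=shot('pics/w2.png');seg(P,'lamp',120)
gg=cv2.cvtColor(a,6);print(proj(P,[540,8,120]))
print(dots(P,gg,np.array([540,8]),30,106,170))
u,v=map(int,proj(P,[540,8,120]));u0=max(u-70,0);v0=max(v-60,0);print(u0,v0)
cv2.imwrite('pics/w2c.png',cv2.resize(a[v0:v0+120,u0:u0+140],None,fx=5,fy=5,interpolation=2))
E
```

```text
[([533.3, 254.9], np.int32(15), np.float64(123.1)), ([537.9, 209.5], np.int32(14), np.float64(-110.4)), ([575.0, 236.1], np.int32(14), np.float64(4.3))]
2.65 [540.3   9.5 195.7] [3.141 0.    2.865]
lamp 0.92 [ 52.  40. 101.  81.] mean [ 357.4 -123.1] circ [ 354.1 -123.2] 44.2
lamp 0.81 [286. 200.  91. 106.] mean [533.8  14.2] circ [537.1  11. ] 52.4
lamp 0.81 [344.  22. 106.  45.] mean [406.   98.9] circ [397.6  99.1] 39.0
(np.float64(278.5639812998344), np.float64(208.6135282417967))
[([524.9, 27.8], np.int32(5), np.float64(127.3)), ([530.5, 39.9], np.int32(28), np.float64(106.6)), ([517.9, -1.7], np.int32(1), np.float64(-156.4)), ([555.2, -18.6], np.int32(15), np.float64(-60.3)), ([569.8, -12.8], np.int32(2), np.float64(-35.0))]
208 148
```

View pics/w2c.png

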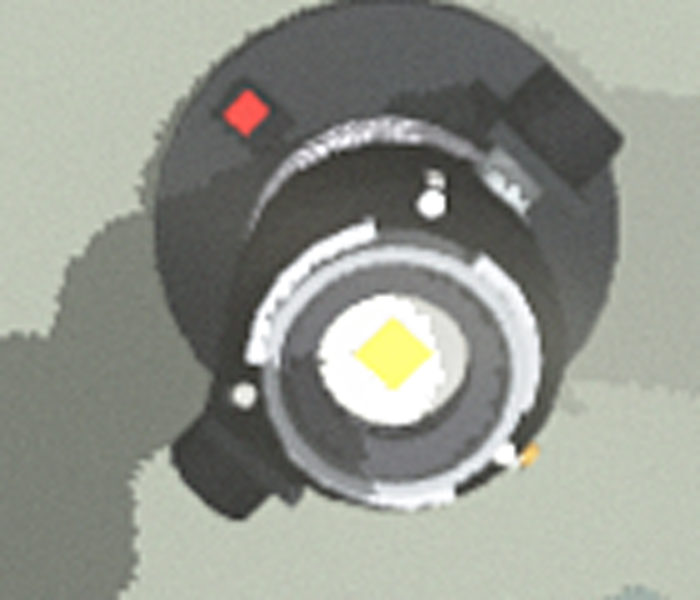

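The black lamp's collar rim centres at crop (395,370). Its gap marks are at crop (432,204), (244,394) and (506,455), the last one partly hidden, and the brass stud is at (530,455).

```bash
cat >> h.py <<'E'
def fit3(w,r):
    from scipy.optimize import least_squares as L
    w=np.array(w);k=np.arange(3)*2*np.pi/3
    best=None
    for a0 in np.arange(0,2.1,.5):
      for s in (1,-1):
        f=lambda p:(w-p[:2]-r*np.c_[np.cos(p[2]+s*k),np.sin(p[2]+s*k)]).ravel()
        for q in range(3):
          R=L(f,[*w.mean(0),a0+q*2.1])
          if best is None or R.cost<best.cost:best=R
    p=best.x;print('centre',np.round(p[:2],1),'ang mod120',round(np.degrees(p[2])%120,1),'rms',round((2*best.cost/3)**.5,2));return p
E
python3 - <<'E'
from h import *
P=dict(np.load('pics/w2.npz'));P1=dict(np.load('pics/w1.npz'))
px=[(x/5+208-.4,y/5+148-.4) for x,y in((432,204),(244,394),(506,455))]
fit3([onz(P,u,v,106)[:2] for u,v in px],30)
# collar rim ellipse: sample points by eye of outer rim
a=cv2.imread('pics/w2.png')
p=[(x/5+207.6,y/5+147.6) for x,y in((398,510),(262,380),(520,340),(385,246),(300,290))]
w=np.array([onz(P,u,v,120)[:2] for u,v in p]);print(np.round(w,1));print(cv2.minEnclosingCircle(w.astype('float32')))
fit3([[533.3,254.9],[537.9,209.5],[575,236.1]],26)
o=bot.get_obs();print(tl(o,508,-248))
E
```

```text
centre [555.1  11.3] ang mod120 30.5 rms 0.21
[[580.5   4.8]
 [549.  -12.2]
 [554.5  34.9]
 [531.   16.2]
 [534.6  -0.7]]
((555.760986328125, 10.461980819702148), 25.435056686401367)
centre [548.7 233.5] ang mod120 5.7 rms 0.37
[ -39.  -257.2]
```

jog_arm([
  [-0.0078,-0.0514,0],
  [-0.0078,-0.0514,0],
  [-0.0078,-0.0514,0],
  [-0.0078,-0.0514,0.02],
  [-0.0078,-0.0514,0.02],
  [0,0,0],
  [0,0,0],
], twist=[0,0,0,0,0,0,0])

```text
time: 3.62
tool_pos: [508.2, -248.2, 155.4]
tcp_rot: [3.141, -0.0, 2.865]
contact_force: [-0.5, -0.4, -0.0]
grip_width: 92.1
finger_force: 0.0
```

```bash
python3 - <<'E'
from h import *
P,o,a=shot('pics/w3.png');seg(P,'lens',12);seg(P,'lens',17)
u,v=map(int,proj(P,[508,-248,17]));print(u,v)
cv2.imwrite('pics/w3c.png',cv2.resize(a[v-60:v+60,u-70:u+70],None,fx=5,fy=5,interpolation=2));print(bot.get_obs()['joint_positions'])
E
```

```text
3.62 [ 508.2 -248.2  155.4] [ 3.141 -0.     2.865]
lens 0.63 [282. 193.  35.  41.] mean [ 508.  -249.6] circ [ 508.3 -248.6] 22.3
lens 0.63 [282. 193.  35.  41.] mean [ 506.9 -249.2] circ [ 507.2 -248.3] 21.9
280 192
[-5.89421962e-01  4.48202949e-01  1.47191805e+00  3.43257401e-04
  1.22043177e+00 -1.88505185e+00]
```

View pics/w3c.png

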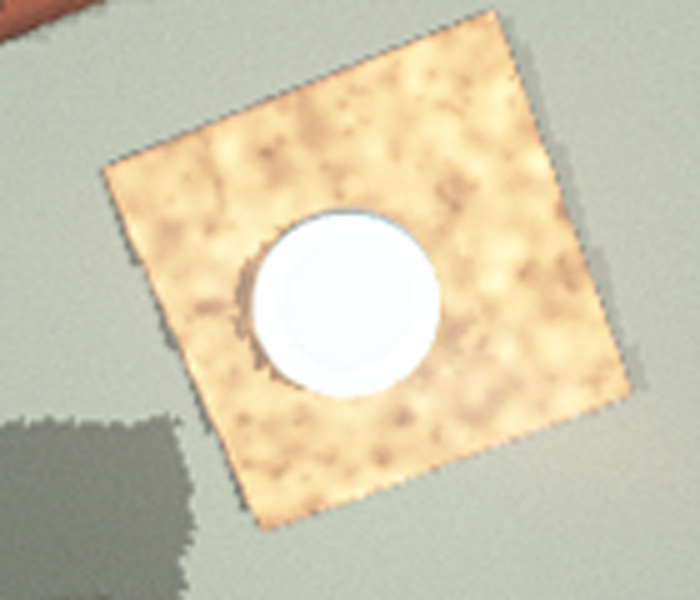

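```bash
cat >> h.py <<'E'
def cyl(P,mask,x,y,r,z0,z1):
    """centre of an upright cylinder whose silhouette centroid matches the mask"""
    v,u=np.nonzero(mask);t=np.array([u.mean(),v.mean()]);c=np.array([x,y],float);k=np.arange(0,6.28,.05)
    from scipy.optimize import fsolve
    def hull(c):
        q=np.array([proj(P,[c[0]+r*np.cos(i),c[1]+r*np.sin(i),z]) for z in(z0,z1) for i in k],'float32');return cv2.convexHull(q)
    def f(c):
        m=cv2.moments(hull(c));return np.array([m['m10'],m['m01']])/m['m00']-t
    c=fsolve(f,c,xtol=1e-4);print('cyl',np.round(c,1),'area ratio',round(mask.sum()/cv2.contourArea(hull(c)),3));return c
E
python3 - <<'E'
from h import *
P=dict(np.load('pics/w3.npz'));a=cv2.imread('pics/w3.png')
m=(a.min(2)>215).astype('uint8');n,l,s,c=cv2.connectedComponentsWithStats(m)
i=l[192,279];print(s[i],c[i]);c=cyl(P,l==i,508,-248,20,6,17);o=bot.get_obs();print(tl(o,*c))
print(proj(P,[*c,17]))
E
```

```text
[ 261  175   37   37 1077] [278.90529248 192.65645311]
cyl [ 509. -250.] area ratio 0.998
[-1.1 -1.8]
(np.float64(278.8850410032915), np.float64(193.75215955825578))
```

jog_arm([
  [-0.0011,-0.0018,0.045],
  [0,0,0.045],
  [0,0,0.035],
  [0,0,0.0174],
  [0,0,0],
  [0,0,0],
], twist=[0,0,0,0,0,0], jaw=0.07)

```text
time: 4.53
tool_pos: [509.2, -251.4, 14.1]
tcp_rot: [-3.141, 0.002, 2.865]
contact_force: [0.2, 0.2, 1.0]
grip_width: 70.1
finger_force: 0.0
```

jog_arm([
  [0,0,0],
  [0,0,0],
  [0,0,0],
  [0,0,0],
], twist=[0,0,0,0], jaw=0.03)

```text
time: 5.03
tool_pos: [508.2, -251.6, 13.0]
tcp_rot: [3.142, 0.0, 2.864]
contact_force: [0.2, -0.1, 0.2]
grip_width: 34.8
finger_force: 0.0
```

```bash
python3 - <<'E'
from h import *
P,o,a=shot('pics/w4.png');seg(P,'lens',17)
u,v=map(int,proj(P,[508,-250,17]));print(u,v,o['grip_width'],o['finger_force'])
cv2.imwrite('pics/w4c.png',cv2.resize(a[v-80:v+80,u-100:u+100],None,fx=4,fy=4,interpolation=2))
E
```

```text
5.03 [ 508.2 -251.6   13. ] [3.142 0.    2.864]
282 241 34.83964315234662 0.0
```

View pics/w4c.png

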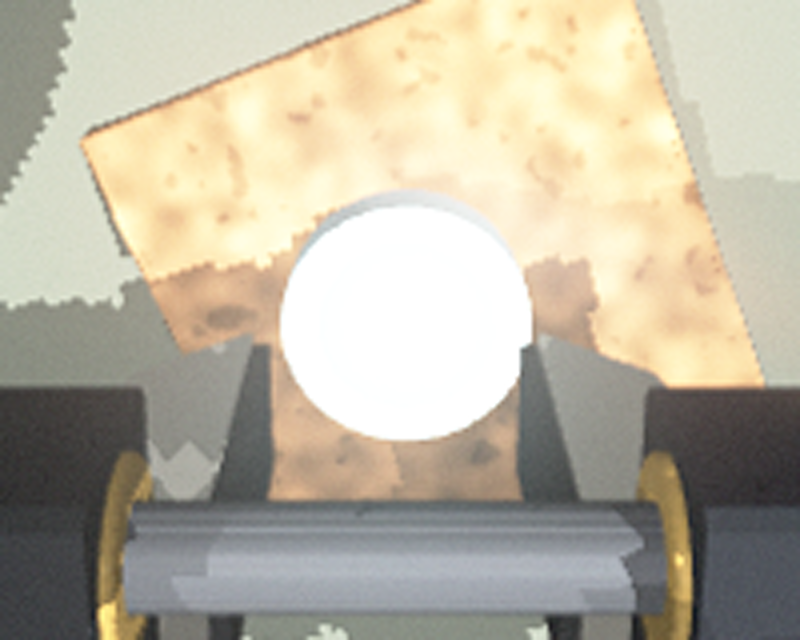

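The lens at crop (405,322) has the fingertips at (265,350) and (530,345) on either side. The gap looks like about 40 mm, but no force is reported. I'll let the fingers settle and read again.

jog_arm([
  [0,0,0],
  [0,0,0],
], twist=[0,0], jaw=0.03)

```text
time: 5.38
tool_pos: [508.2, -251.6, 12.9]
tcp_rot: [3.141, -0.0, 2.864]
contact_force: [0.1, 0.4, 0.3]
grip_width: 30.0
finger_force: 0.0
```

```bash
python3 - <<'E'
from h import *
P,o,a=shot('pics/w5.png');print(o['grip_width'],o['finger_force'])
m=(a.min(2)>235).astype('uint8');n,l,s,c=cv2.connectedComponentsWithStats(m);i=l[241,283];print(s[i],c[i])
for x in(-9.5,0,9.5): print(np.round([proj(P,[o['tool_pos'][0]-.962*x+.274*y,o['tool_pos'][1]+.274*x+.962*y,z]) for z in(13,32) for y in(-20,20)]).tolist())
cv2.imwrite('pics/w5c.png',cv2.resize(a[161:321,182:382],None,fx=4,fy=4,interpolation=2))
E
```

```text
5.38 [ 508.2 -251.6   12.9] [ 3.141 -0.     2.864]
29.980942802817015 0.0
[ 252  212   63   59 2860] [282.82272727 240.94265734]
[[250.0, 254.0], [310.0, 253.0], [248.0, 266.0], [313.0, 266.0]]
[[250.0, 240.0], [310.0, 240.0], [247.0, 252.0], [313.0, 252.0]]
[[250.0, 227.0], [311.0, 227.0], [247.0, 237.0], [314.0, 237.0]]
```

View pics/w5c.png

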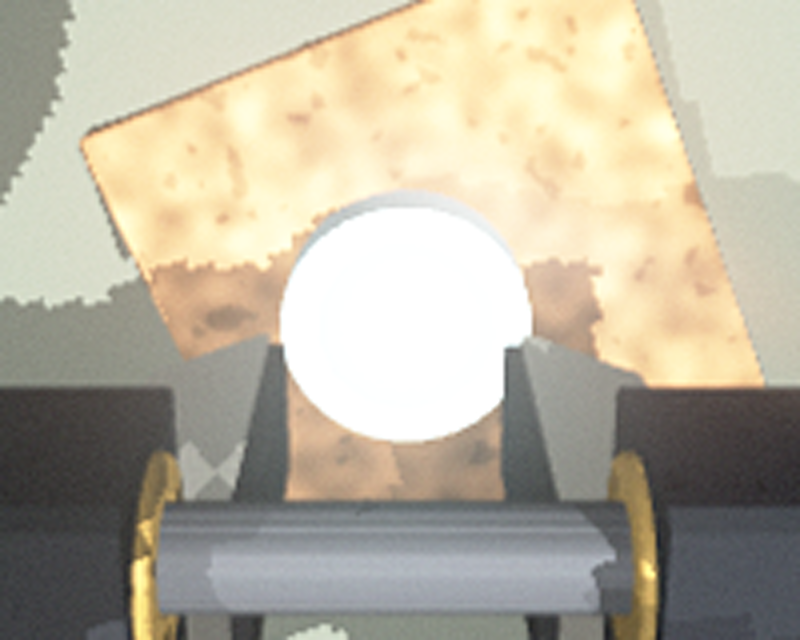

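The fingers closed to 30 mm, with the right one overlapping the lens at (505,350), so the tips are above the lens edge and grip nothing. I check the tip height from the side camera.

```bash
python3 - <<'E'
from h import *
a=bot.capture('side');P=bot.camera_params('side');o=bot.get_obs();t=o['tool_pos']
q={z:[proj(P,[t[0]+.274*y,t[1]+.962*y,z]) for y in(-15,15)] for z in(13,30,50,70)};print(q)
u,v=map(int,proj(P,[*t[:2],30]));c=cv2.resize(a[v-50:v+40,u-60:u+60],None,fx=6,fy=6,interpolation=2)
for z in q:
  for p in q[z]: cv2.circle(c,(int((p[0]-u+60.5)*6),int((p[1]-v+50.5)*6)),3,(0,0,255) if z==13 else (0,255,0),-1)
cv2.imwrite('pics/s2c.png',c)
E
```

```text
{13: [(np.float64(347.0943017810163), np.float64(304.0468575250809)), (np.float64(341.6773688702646), np.float64(291.94909176590573))], 30: [(np.float64(347.92809652058537), np.float64(298.3912028569907)), (np.float64(342.4050605462606), np.float64(286.28668510556895))], 50: [(np.float64(348.93973971418023), np.float64(291.5148030269761)), (np.float64(343.28696559086103), np.float64(279.40988464416904))], 70: [(np.float64(349.9861163825616), np.float64(284.38566846303274)), (np.float64(344.19799458594844), np.float64(272.2893562101717))]}
```

View pics/s2c.png

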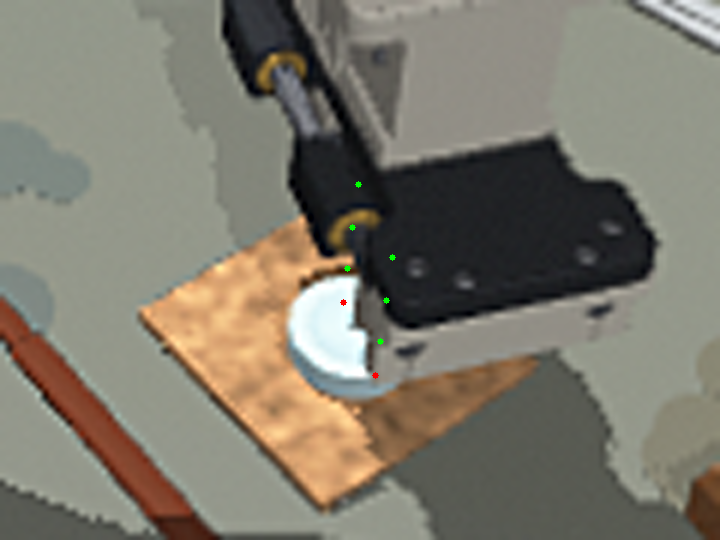

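The near tip's lower edge at (375,370) is ambiguous. The wrist view's scale, 1.80 px/mm of opening, puts the pads about 35 mm above the reported TCP. The tips passed over a 17 mm high edge, so lowering 10 mm is safe; I open, lower and try to close.

jog_arm([
  [0,0,0],
  [0,0,0],
  [0,0,0],
  [0,0,0],
  [0,0,0.005],
  [0,0,0.005],
  [0,0,0],
], twist=[0,0,0,0,0,0,0], jaw=0.06)

```text
time: 6.35
tool_pos: [507.8, -251.3, 2.2]
tcp_rot: [3.141, -0.001, 2.864]
contact_force: [0.1, 1.2, 0.7]
grip_width: 59.8
finger_force: 0.0
```

jog_arm([
  [0,0,0],
  [0,0,0],
  [0,0,0],
  [0,0,0],
], twist=[0,0,0,0], jaw=0.037)

```text
time: 6.85
tool_pos: [508.2, -251.6, 3.0]
tcp_rot: [3.142, 0.0, 2.864]
contact_force: [-0.0, -0.3, 0.7]
grip_width: 37.2
finger_force: 0.0
```

The TCP reads 3 mm, below the cork's top, with no contact. So the tips really are well above the reported TCP. I go down another proven-safe 10 mm.

jog_arm([
  [0,0,0],
  [0,0,0],
  [0,0,0],
  [0,0,0.005],
  [0,0,0.005],
  [0,0,0],
], twist=[0,0,0,0,0,0], jaw=0.056)

```text
time: 7.6
tool_pos: [507.7, -251.3, -7.8]
tcp_rot: [3.141, -0.001, 2.864]
contact_force: [-0.6, -0.2, 0.8]
grip_width: 56.3
finger_force: 0.0
```

jog_arm([
  [0,0,0],
  [0,0,0],
  [0,0,0],
  [0,0,0],
], twist=[0,0,0,0], jaw=0.037)

```text
time: 8.1
tool_pos: [508.2, -251.6, -7.0]
tcp_rot: [3.142, 0.0, 2.864]
contact_force: [-0.2, -0.9, -0.7]
grip_width: 36.8
finger_force: 0.0
```

```bash
python3 - <<'E'
from h import *
P,o,a=shot('pics/w6.png');print(o['grip_width'],o['finger_force'])
m=(a.min(2)>235).astype('uint8');n,l,s,c=cv2.connectedComponentsWithStats(m)
for i in range(1,n):
  if s[i,4]>800: print(s[i],c[i])
g=cv2.cvtColor(a,6)
for r in range(225,300,6): print(r,' '.join('%3d'%x for x in g[r,236:330:3]))
E
```

```text
8.1 [ 508.2 -251.6   -7. ] [3.142 0.    2.864]
36.78949620737247 0.0
[ 249  223   68   63 3386] [282.69344359 254.14294152]
225 228 237 237 247 249 249 244 241 182 201 197 204 255 255 255 255 255 255 255 255 254 230 236 239 239 241 241 233 228 234 240 238
231 250 232 204 201 238 215 184 198 247 255 255 255 255 255 255 255 255 255 255 255 255 255 255 255 234 239 235 237 240 241 241 235
237 181 189 196 201 207 209 216 255 255 255 255 255 255 255 255 255 255 255 255 255 255 255 255 255 255 255 243 244 213 182 179 180
243 192 182 180 168 176 228 255 255 255 255 255 255 255 255 255 255 255 255 255 255 255 255 255 255 255 255 255 188 187 176 171 176
249 169 163 123 123 182 255 255 255 255 255 255 255 255 255 255 255 255 255 255 255 255 255 255 255 255 255 212 130 172 169 167 162
255 157 157 118 118 197 255 255 255 254 255 255 255 255 255 255 255 255 255 255 255 255 255 255 255 255 255 148 124 127 165 162 162
261 160 109 114 111 187 255 255 255 255 255 255 255 255 255 255 255 255 255 255 255 255 255 255 255 255 255 127 122 119 164 164 158
267 143 109 114 115 183 177 255 255 255 254 255 255 255 255 255 255 255 255 255 255 255 255 255 255 255 255 105 110 111 108 156 155
273  99 108 105 106 170 182 182 255 255 255 255 255 255 255 255 255 255 255 255 255 255 255 255 255 255 248 108 111 101 104 128 150
279  96 101 102 102 182 192 170 166 165 255 255 255 255 255 255 255 255 255 255 255 255 255 255 250 155 159  98 100  97  92  83 149
285  89  88  95 100 176 183 176 159 157 157 144 151 184 253 255 255 255 255 255 230 150 144 142 143 167 167 143  93  88  85  84  92
291 126 129 132 131 133 135 135 135 137 140 138 138 142 142 142 140 140 135 140 137 135 137 134 130 132 127 128 123 122 124 119 122
297 154 151 155 156 157 154 158 160 162 158 158 166 161 161 164 161 162 159 162 160 157 160 158 156 154 155 154 151 152 150 148 149
```

Finger edges at columns 247 and 313, against a 68 px lens, put the tips at about z = 28.5, so the true tip is about 35.5 mm above the reported TCP. I lower 15 mm, to roughly 13.5, and grip.

jog_arm([
  [0,0,0],
  [0,0,0],
  [0,0,0],
  [0,0,0.005],
  [0,0,0.005],
  [0,0,0.003],
  [0,0,0.002],
  [0,0,0],
], twist=[0,0,0,0,0,0,0,0], jaw=0.056)

```text
time: 9.15
tool_pos: [508.1, -251.5, -22.3]
tcp_rot: [3.141, -0.0, 2.864]
contact_force: [-0.1, -0.2, 0.1]
grip_width: 56.0
finger_force: 0.0
```

jog_arm([
  [0,0,0],
  [0,0,0],
  [0,0,0],
  [0,0,0],
], twist=[0,0,0,0], jaw=0.034)

```text
time: 9.65
tool_pos: [508.3, -251.6, -22.0]
tcp_rot: [3.142, 0.0, 2.864]
contact_force: [0.1, 0.2, 1.0]
grip_width: 38.6
finger_force: 30.0
```

Gripped at 38.6 mm with 30 N. I lift and check the hold.

jog_arm([
  [0,0,-0.01],
  [0,0,-0.03],
  [0,0,-0.04],
  [0,0,0],
], twist=[0,0,0,0])

```text
time: 10.15
tool_pos: [510.2, -252.9, 61.6]
tcp_rot: [-3.139, 0.007, 2.864]
contact_force: [-0.1, 0.2, -1.3]
grip_width: 38.9
finger_force: 30.0
```

```bash
python3 - <<'E'
from h import *
P,o,a=shot('pics/w7.png');print(o['grip_width'],o['finger_force'],o['contact_force'])
m=(a.min(2)>235).astype('uint8');n,l,s,c=cv2.connectedComponentsWithStats(m)
for i in range(1,n):
  if s[i,4]>800 and s[i,4]<9000: print(s[i],c[i])
t=o['tool_pos'];print([np.round(proj(P,[t[0],t[1],t[2]+h]),1) for h in(35.5,39.5)])
for d in bot.masks_of('wrist','lens'): print(d['bbox'],d['confidence'])
cv2.imwrite('pics/w7c.png',cv2.resize(a[200:320,200:360],None,fx=5,fy=5,interpolation=2))
E
```

```text
10.15 [ 510.2 -252.9   61.6] [-3.139  0.007  2.864]
38.85383610496668 29.999991059303284 [-0.05035928  0.19259749 -1.27172197]
[ 244  232   73   54 3362] [280.40422368 261.06365259]
[array([280. , 264.8]), array([279.9, 268.2])]
[283.1, 257.4, 72.7, 64.4] 0.96
```

View pics/w7c.png

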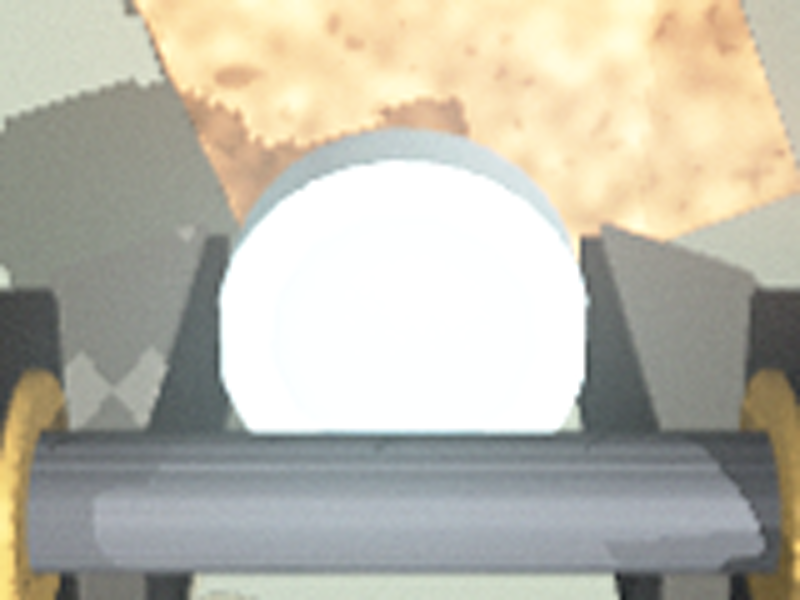

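The picture shows the lens held level between the pads. Its top face runs from column 244 to 317, its front edge is at row 232 and its bottom edge at row 225.5.

```bash
python3 - <<'E'
from h import *
from scipy.optimize import fsolve,least_squares
P=dict(np.load('pics/w7.npz'));t=np.array([510.2,-252.9,61.6]);w=2.864
tx=np.array([np.cos(w),np.sin(w)]);ty=np.array([np.sin(w),-np.cos(w)]);k=np.arange(0,6.28,.02)
def edge(x0,y0,z):
    q=np.array([proj(P,[*(t[:2]+(x0+20*np.cos(i))*tx+(y0+20*np.sin(i))*ty),t[2]+z]) for i in k]);return q[:,1].min(),q[:,0].min(),q[:,0].max()
f=lambda p:[edge(p[0],p[1],p[2])[0]-225.4,edge(p[0],p[1],p[2]+11)[0]-231.7,edge(p[0],p[1],p[2]+11)[1]-243.7,edge(p[0],p[1],p[2]+11)[2]-316.8]
r=least_squares(f,[0,0,28]);print(r.x,r.fun)
o=bot.get_obs();print(o['tool_pos'],o['tcp_rot'])
E
```

```text
[2.20494599e-02 1.16693823e-01 2.63276058e+01] [-0.3518169   0.33058     0.03272038 -0.03268516]
[ 508.14641576 -251.55226029   58.30247813] [-3.14143819e+00  6.73239308e-04  2.86382639e+00]
```

jog_arm([
  [-0.0055,0.0443,-0.02],
  [-0.0055,0.0443,-0.02],
  [-0.0055,0.0443,-0.02],
  [-0.0055,0.0443,-0.02],
  [-0.0055,0.0443,0],
  [-0.0055,0.0443,0],
  [0,0,0],
  [0,0,0],
  [0,0,0],
], twist=[0,0,0,0,0,0,0,0,0])

```text
time: 11.38
tool_pos: [612.2, -6.2, 137.4]
tcp_rot: [-3.141, -0.001, 2.862]
contact_force: [0.6, -0.1, -0.7]
grip_width: 39.2
finger_force: 30.0
```

```bash
cat >> h.py <<'E'
def lampdots(P,a,c=(555.1,11.3),r=30,z=106,ang=30.5,win=7):
    g=cv2.cvtColor(a,6).astype(float);W=[]
    for k in range(3):
        A=np.radians(ang+120*k);u,v=proj(P,[c[0]+r*np.cos(A),c[1]+r*np.sin(A),z])
        if not(win<u<560-win and win<v<420-win): print('out',u,v);W.append(None);continue
        u0,v0=int(round(u))-win,int(round(v))-win;s=g[v0:v0+2*win+1,u0:u0+2*win+1]
        n,l,st,ce=cv2.connectedComponentsWithStats((s>max(140,s.max()*.75)).astype('uint8'))
        C=[(round(u0+ce[i][0],1),round(v0+ce[i][1],1),int(st[i,4])) for i in range(1,n)]
        print(k,np.round([u,v],1),s.max(),C);W.append([onz(P,x,y,z)[:2].round(1).tolist() for x,y,_ in C])
    print(W);return W
E
python3 - <<'E'
from h import *
P,o,a=shot('pics/w8.png');lampdots(P,a);print(o['grip_width'],o['finger_force'])
c=(555.1,11.3)
g=cv2.cvtColor(a,6)
# collar rim outer edge radial profiles at z=120
for A in range(0,360,30):
    print(A,[int(g[int(round(q[1])),int(round(q[0]))]) if 0<=q[0]<559 and 0<=q[1]<419 else -1 for q in[proj(P,[c[0]+r*np.cos(np.radians(A)),c[1]+r*np.sin(np.radians(A)),120]) for r in range(16,34)]])
E
```

```text
11.38 [612.2  -6.2 137.4] [-3.141e+00 -1.000e-03  2.862e+00]
0 [311.8 173.7] 255.0 [(np.float64(306.7), np.float64(168.7), 21), (np.float64(314.3), np.float64(174.6), 65)]
1 [292.1 100.8] 255.0 [(np.float64(292.2), np.float64(94.4), 5), (np.float64(295.0), np.float64(95.0), 1), (np.float64(292.0), np.float64(100.0), 43), (np.float64(287.4), np.float64(107.8), 9)]
2 [241.5 156.8] 255.0 [(np.float64(247.5), np.float64(152.7), 14), (np.float64(241.4), np.float64(155.8), 33)]
[[[576.4, 23.9], [582.1, 28.1]], [[525.0, 27.2], [525.9, 28.9], [528.4, 26.1], [532.4, 21.8]], [[553.8, -13.7], [554.6, -18.5]]]
39.194706234773804 29.999860525131226
0 [146, 146, 145, 140, 131, 184, 240, 238, 254, 255, 235, 101, 108, 120, 123, 124, 206, 218]
30 [144, 143, 139, 111, 114, 195, 244, 243, 184, 119, 254, 255, 255, 175, 213, 163, 163, 184]
60 [147, 144, 143, 143, 110, 154, 243, 241, 244, 250, 143, 83, 87, 86, 89, 108, 104, 107]
90 [146, 144, 146, 143, 130, 169, 240, 242, 242, 248, 251, 231, 82, 87, 84, 83, 106, 105]
120 [148, 143, 146, 141, 137, 106, 224, 242, 241, 252, 254, 255, 80, 82, 85, 83, 94, 151]
150 [145, 147, 149, 142, 132, 99, 124, 245, 246, 217, 81, 76, 255, 255, 255, 255, 124, 242]
180 [146, 147, 144, 144, 146, 96, 175, 243, 243, 254, 255, 255, 66, 76, 78, 73, 76, 112]
210 [145, 146, 145, 140, 132, 123, 243, 242, 240, 239, 255, 255, 147, 73, 80, 71, 74, 76]
240 [144, 143, 134, 131, 130, 131, 241, 241, 248, 255, 255, 212, 73, 78, 80, 85, 86, 89]
270 [144, 144, 135, 132, 121, 155, 241, 242, 165, 77, 113, 243, 246, 188, 95, 109, 94, 92]
300 [144, 144, 139, 132, 146, 230, 240, 240, 223, 186, 99, 96, 96, 97, 155, 105, 103, 107]
330 [143, 145, 143, 144, 140, 236, 241, 234, 252, 255, 147, 108, 112, 123, 136, 128, 144, 202]
```

```bash
cat >> h.py <<'E'
def bore(P,a,c,z=120,R=21.2):
    from scipy.ndimage import map_coordinates
    g=cv2.GaussianBlur(cv2.cvtColor(a,6),(0,0),.7).astype(float);pts=[];rr=np.arange(17,25,.1)
    for A in np.radians(np.arange(0,360,6)):
        q=np.array([proj(P,[c[0]+r*np.cos(A),c[1]+r*np.sin(A),z]) for r in rr])
        p=map_coordinates(g,[q[:,1],q[:,0]],order=1,mode='nearest');i=np.argmax(np.diff(p));pts.append([c[0]+rr[i]*np.cos(A),c[1]+rr[i]*np.sin(A)])
    from scipy.optimize import least_squares as L
    p=np.array(pts);r=L(lambda x:np.hypot(*(p-x[:2]).T)-x[2],[*c,R],loss='soft_l1',f_scale=.3);print('bore',r.x.round(2),r.cost.round(2));return r.x
E
python3 - <<'E'
from h import *
P=dict(np.load('pics/w8.npz'));a=cv2.imread('pics/w8.png');c=bore(P,a,(555.1,11.3));c=bore(P,a,c[:2])
fit3([[582.1,28.1],[525.9,28.9],[554.6,-18.5]],30)
o=bot.get_obs();print(o['tool_pos'],tl(o,554.4,11.7),o['tcp_rot'])
P=bot.camera_params('wrist');cc=-np.array(P['R']).T@P['t'];print(cc)
E
```

```text
bore [554.35  11.52  21.13] 0.66
bore [554.34  11.53  21.16] 0.86
centre [554.2  12.8] ang mod120 29.9 rms 2.02
[612.36785464  -6.27027936 137.63255705] [60.7  1.3] [-3.14136868e+00 -6.61741242e-04  2.86211269e+00]
[538.32701813  15.44998103 328.87422686]
```

Bore centre is (554.35, 11.5), with the gaps at about 30° mod 120. I move over it and go low.

jog_arm([
  [0.02,0,0],
  [0.0207,0,0],
  [0.02,0,0],
  [0,0,0.02],
  [0,0,0.015],
  [0,0,0.005],
  [0,0,0],
  [0,0,0],
  [0,0,0],
], twist=[0,0,0,0,0,0,0,0,0])

```text
time: 12.55
tool_pos: [554.8, 11.6, 98.4]
tcp_rot: [3.141, 0.001, 2.864]
contact_force: [0.1, 0.2, -0.9]
grip_width: 39.0
finger_force: 30.0
```

```bash
python3 - <<'E'
from h import *
o=bot.get_obs();print(o['tool_pos'],o['tcp_rot'],tl(o,554.35,11.5),o['contact_force'],o['grip_width'])
P,o,a=shot('pics/w9.png')
for d in bot.masks_of('wrist','lens'): print(d['bbox'],d['confidence'])
o=bot.get_obs();print(o['tool_pos'])
E
```

```text
[554.77767605  11.62835724  98.36442086] [3.14135798e+00 8.77167956e-04 2.86386180e+00] [ 0.4 -0.2] [ 0.13424636  0.19826033 -0.89096883] 38.991558299473084
12.55 [554.8  11.6  98.4] [3.141e+00 1.000e-03 2.864e+00]
[281.8, 254.9, 71.9, 62.5] 0.6
[554.65067508  11.62668794  98.2444486 ]
```

jog_arm([
  [0.0003,-0.0001,0.004],
  [0,0,0.003],
  [0,0,0.002],
  [0,0,0],
  [0,0,0],
], twist=[0,0,0,0,0])

```text
time: 13.28
tool_pos: [554.1, 11.6, 88.9]
tcp_rot: [3.142, 0.0, 2.864]
contact_force: [0.7, 0.1, 0.1]
grip_width: 38.6
finger_force: 30.5
```

jog_arm([
  [0,0,0.0007],
  [0,0,0],
], twist=[0,0])

```text
time: 13.52
tool_pos: [554.2, 11.6, 88.8]
tcp_rot: [3.141, 0.0, 2.864]
contact_force: [-2.1, -1.0, 5.0]
grip_width: 38.6
finger_force: 33.0
```

jog_arm([
  [0,0,0.0007],
  [0,0,0],
], twist=[0,0])

```text
time: 13.78
tool_pos: [554.2, 11.6, 88.8]
tcp_rot: [3.141, 0.001, 2.864]
contact_force: [-3.8, -0.5, 10.6]
grip_width: 38.7
finger_force: 35.2
```

Contact came with the lens about 4 mm below the rim, so it is on the seat. I ease off the command and open.

jog_arm([
  [0,0,-0.0012],
  [0,0,0],
], twist=[0,0])

```text
time: 14.02
tool_pos: [554.2, 11.6, 88.9]
tcp_rot: [3.141, 0.0, 2.864]
contact_force: [-0.8, 0.5, 3.0]
grip_width: 38.7
finger_force: 31.9
```

jog_arm([
  [0,0,0],
  [0,0,0],
  [0,0,0],
], twist=[0,0,0], jaw=0.055)

```text
time: 14.4
tool_pos: [553.9, 11.6, 88.3]
tcp_rot: [-3.142, -0.001, 2.864]
contact_force: [-0.5, 0.7, -0.7]
grip_width: 54.6
finger_force: 0.0
```

jog_arm([
  [0,0,-0.02],
  [0,0,-0.04],
  [-0.03,0,-0.01],
  [-0.03,0,0],
  [0,0,0],
  [0,0,0],
], twist=[0,0,0,0,0,0])

```text
time: 15.15
tool_pos: [610.9, -4.6, 158.0]
tcp_rot: [-3.141, -0.002, 2.864]
contact_force: [-1.0, 0.2, -0.8]
grip_width: 55.1
finger_force: 0.0
```

```bash
python3 - <<'E'
from h import *
P,o,a=shot('pics/w10.png')
m=(a.min(2)>235).astype('uint8');n,l,s,c=cv2.connectedComponentsWithStats(m)
for i in range(1,n):
  if 300<s[i,4]<9000: print(s[i],c[i])
for z in(115,126): 
  q=np.array([proj(P,[554.35+20*np.cos(i),11.5+20*np.sin(i),z]) for i in np.arange(0,6.3,.1)]);print(z,q.min(0),q.max(0),q.mean(0))
for d in bot.masks_of('wrist','lens'): print(np.round(d['bbox'],1),d['confidence'],d['pixels'].sum())
E
```

```text
15.15 [610.9  -4.6 158. ] [-3.141e+00 -2.000e-03  2.864e+00]
[ 244  108   66   66 2943] [278.75501189 141.17703024]
[536 125  24  28 348] [550.64367816 138.29597701]
[487 147  35  25 302] [497.74172185 160.33112583]
115 [253.34331865 116.63585048] [307.21269056 171.54771184] [280.29370588 144.49037818]
126 [252.02062211 116.50341994] [308.48246225 173.99691182] [280.26831045 145.68448239]
[282.  143.2  55.   58.7] 0.94 2493
```

The lens shows at columns 254–309, rows 114–172, within 1 mm of its seated position. Next, the ring.

jog_arm([
  [0.025,0.0424,0],
  [0.025,0.0424,0],
  [0.025,0.0424,0],
  [0.025,0.0424,0],
  [0.025,0.0424,0.03],
  [0,0,0.02],
  [0,0,0],
  [0,0,0],
  [0,0,0],
], twist=[0,0,0,0,0,0,0,0,0], jaw=0.0918)

```text
time: 16.38
tool_pos: [550.6, 232.8, 110.0]
tcp_rot: [3.14, 0.002, 2.863]
contact_force: [-0.6, -0.1, -0.5]
grip_width: 91.9
finger_force: 0.0
```

```bash
python3 - <<'E'
from h import *
P,o,a=shot('pics/w11.png')
w=lampdots(P,a,(548.7,233.5),26,24.7,5.7,7)
for d in bot.masks_of('wrist','ring')[:2]:
    print(d['bbox'],d['confidence']);cyl(P,d['pixels'],548.7,233.5,31.5,6,24.7)
try: c=fit3([x[0] for x in w],26);print(tl(bot.get_obs(),*c[:2]))
except Exception as e: print(e)
E
```

```text
16.38 [550.6 232.8 110. ] [3.140e+00 2.000e-03 2.863e+00]
0 [290.6 228. ] 255.0 [(np.float64(291.0), np.float64(228.5), 20)]
1 [298.2 181.7] 255.0 [(np.float64(298.7), np.float64(181.4), 24)]
2 [252.5 199.5] 255.0 [(np.float64(252.2), np.float64(199.6), 21)]
[[[575.2, 236.3]], [[533.4, 255.1]], [[538.0, 209.5]]]
[419.4, 194.0, 55.5, 51.0] 0.97
cyl [577.6 358.4] area ratio 0.408
centre [548.9 233.6] ang mod120 5.8 rms 0.46
[1.6 0.3]
```

jog_arm([
  [0.0008,0.0002,0.04],
  [0,0,0.04],
  [0,0,0.03],
  [0,0,0.015],
  [0,0,0],
  [0,0,0],
  [0,0,0],
], twist=[0,0,0,0,0,0,0])

```text
time: 17.35
tool_pos: [549.9, 234.0, -14.9]
tcp_rot: [3.14, 0.002, 2.864]
contact_force: [-0.3, -0.2, -0.5]
grip_width: 91.9
finger_force: 0.0
```

```bash
python3 - <<'E'
from h import *
o=bot.get_obs();print(o['tool_pos'],tl(o,548.9,233.6),o['contact_force'])
E
```

```text
[549.92254817 233.9920239  -14.92856898] [ 0.9 -0.7] [-0.25375362 -0.18109858 -0.53409035]
```

jog_arm([
  [0.0009,-0.0007,0.005],
  [0,0,0.005],
  [0,0,0],
], twist=[0,0,0])

```text
time: 17.73
tool_pos: [548.0, 233.3, -25.2]
tcp_rot: [3.141, 0.0, 2.864]
contact_force: [-2.4, -1.4, 10.3]
grip_width: 91.8
finger_force: 5.3
```

jog_arm([
  [0,0,0],
  [0,0,0],
  [0,0,0],
  [0,0,0],
  [0,0,0],
], twist=[0,0,0,0,0], jaw=0.055)

```text
time: 18.35
tool_pos: [548.9, 233.2, -25.1]
tcp_rot: [3.141, 0.002, 2.864]
contact_force: [-0.4, -2.1, 8.7]
grip_width: 62.3
finger_force: 31.2
```

jog_arm([
  [0,0,-0.01],
  [0,0,-0.04],
  [0,0,-0.055],
  [0,0,-0.055],
  [0,0,-0.02],
  [0,0,0],
  [0,0,0],
  [0,0,0],
], twist=[0,0,0,0,0,0,0,0])

```text
time: 19.35
tool_pos: [547.1, 233.1, 152.0]
tcp_rot: [-3.14, -0.003, 2.864]
contact_force: [-0.3, 0.1, 0.1]
grip_width: 62.5
finger_force: 30.0
```

```bash
python3 - <<'E'
from h import *
P,o,a=shot('pics/w12.png');print(o['grip_width'],o['finger_force'],o['contact_force'])
t=o['tool_pos'];A=np.degrees(o['tcp_rot'][2])
w=lampdots(P,a,t[:2],26,t[2]+31+18.7,5.8,8)
for d in bot.masks_of('wrist','ring')[:2]: print(np.round(d['bbox'],1),d['confidence'])
E
```

```text
19.35 [547.1 233.1 152. ] [-3.140e+00 -3.000e-03  2.864e+00]
62.461764350292064 29.99999302905053 [-0.25276815  0.13841042  0.1051527 ]
0 [298.1 317.6] 218.0 [(np.float64(298.7), np.float64(319.7), 43), (np.float64(306.0), np.float64(326.0), 1)]
1 [312.7 239.3] 255.0 [(np.float64(314.1), np.float64(239.6), 56)]
2 [229.1 270. ] 255.0 [(np.float64(228.3), np.float64(271.3), 48)]
[[[574.3, 235.7], [579.2, 238.4]], [[532.2, 254.8]], [[537.0, 208.7]]]
[401.1 187.7  48.1  45.8] 0.79
[317.2 328.1  53.   31.3] 0.74
```

The 10 N at the bottom was the fingertips on the board. So the tips are level with the ring's underside, and the underside is TCP + 31. The ring is held; I work out its offset and angle in the hand.

```bash
python3 - <<'E'
from h import *
o=bot.get_obs();print(o['tool_pos'],o['tcp_rot'])
P=dict(np.load('pics/w12.npz'))
px=[(298.7,319.7),(314.1,239.6),(228.3,271.3)]
t=np.array([547.1,233.1,152.0])
for h in(48.5,49.8,51):
  c=fit3([onz(P,*p,t[2]+h)[:2] for p in px],26)
  d=c[:2]-t[:2];w=2.864;print('tool off',d@[np.cos(w),np.sin(w)],d@[np.sin(w),-np.cos(w)])
E
```

```text
[547.43240343 233.15863161 152.44273754] [-3.14049412e+00 -1.98932353e-03  2.86377409e+00]
centre [548.5 232.9] ang mod120 5.8 rms 0.89
tool off -1.3803049735128412 0.15416680381352482
centre [547.8 233.1] ang mod120 5.8 rms 0.64
tool off -0.6695295287973598 0.1588973296540918
centre [547.2 233.3] ang mod120 5.8 rms 0.42
tool off -0.013429118290824625 0.1632639688915403
```

jog_arm([
  [-0.0133,-0.0423,0],
  [-0.0133,-0.0423,0],
  [-0.0133,-0.0423,0],
  [-0.0133,-0.0423,0],
  [-0.0133,-0.0423,0],
  [0,0,0],
  [0,0,0],
  [0,0,0],
  [0,0,0],
  [0,0,0],
], twist=[0,0,0,0,0,-8.1,-8.1,-8,0,0])

```text
time: 20.7
tool_pos: [553.8, 11.7, 153.4]
tcp_rot: [3.141, -0.0, -3.0]
contact_force: [0.4, -0.1, 0.1]
grip_width: 62.4
finger_force: 30.0
```

```bash
python3 - <<'E'
from h import *
bot.capture('wrist');o=bot.get_obs();print(o['tool_pos'],o['tcp_rot'],tl(o,554.35,11.5),o['moment'],o['contact_force'])
E
```

```text
[553.84173967  11.71832673 153.50424855] [ 3.14140875e+00 -3.28549451e-04 -2.99910119e+00] [-0.5 -0.3] [ 0.05804719 -0.01668594  0.02422288] [-0.54229968  0.61058824 -0.29946518]
```

jog_arm([
  [-0.0001,-0.0004,0.03],
  [0,0,0.02],
  [0,0,0.0115],
  [0,0,0],
  [0,0,0],
], twist=[0,0,0,0,0])

```text
time: 21.38
tool_pos: [554.7, 11.3, 93.0]
tcp_rot: [-3.141, 0.001, -2.997]
contact_force: [-0.3, -0.0, -0.7]
grip_width: 62.2
finger_force: 30.0
```

jog_arm([
  [0,0,0.0025],
  [0,0,0.0025],
  [0,0,0],
], twist=[0,0,0])

```text
time: 21.75
tool_pos: [554.0, 11.3, 87.1]
tcp_rot: [3.141, -0.0, -2.997]
contact_force: [-0.2, 0.3, -0.7]
grip_width: 62.1
finger_force: 30.0
```

jog_arm([
  [0,0,0.002],
  [0,0,0],
], twist=[0,0])

```text
time: 22.0
tool_pos: [554.0, 11.3, 85.0]
tcp_rot: [3.141, -0.0, -2.997]
contact_force: [0.0, -0.9, -0.9]
grip_width: 62.4
finger_force: 30.0
```

```bash
python3 - <<'E'
from h import *
o=bot.get_obs();print(o['tool_pos'],o['tcp_rot'],tl(o,554.35,11.5),o['moment'],o['contact_force'])
E
```

```text
[553.96566943  11.31226551  85.03667114] [ 3.14143239e+00 -2.70453451e-04 -2.99701862e+00] [-0.4  0.1] [0.0051799  0.02127474 0.03066948] [ 0.01100884 -0.92278652 -0.85689609]
```

Ring underside is about 4 mm below the rim with no force. Lowering on gently.

jog_arm([
  [0,0,0.0015],
  [0,0,0],
], twist=[0,0])

```text
time: 22.25
tool_pos: [554.0, 11.3, 83.6]
tcp_rot: [3.141, -0.0, -2.997]
contact_force: [0.6, -0.1, -0.6]
grip_width: 62.3
finger_force: 30.0
```

jog_arm([
  [0,0,0.0015],
  [0,0,0],
], twist=[0,0])

```text
time: 22.5
tool_pos: [554.0, 11.3, 82.1]
tcp_rot: [3.141, -0.0, -2.997]
contact_force: [-0.5, -0.3, 0.3]
grip_width: 62.2
finger_force: 30.0
```

jog_arm([
  [0,0,0.001],
  [0,0,0],
], twist=[0,0])

```text
time: 22.75
tool_pos: [554.0, 11.3, 81.1]
tcp_rot: [3.141, -0.0, -2.997]
contact_force: [0.1, 0.3, -0.6]
grip_width: 62.1
finger_force: 30.0
```

jog_arm([
  [0,0,0.0007],
  [0,0,0],
], twist=[0,0])

```text
time: 23.0
tool_pos: [554.1, 11.3, 80.5]
tcp_rot: [3.141, -0.0, -2.997]
contact_force: [-0.2, 0.0, -0.3]
grip_width: 62.5
finger_force: 30.0
```

jog_arm([
  [0,0,0.0006],
  [0,0,0],
], twist=[0,0])

```text
time: 23.25
tool_pos: [554.1, 11.3, 79.9]
tcp_rot: [3.142, 0.0, -2.997]
contact_force: [-0.6, -0.1, -1.1]
grip_width: 62.6
finger_force: 30.0
```

jog_arm([
  [0,0,0.0005],
  [0,0,0],
], twist=[0,0])

```text
time: 23.5
tool_pos: [554.2, 11.3, 79.8]
tcp_rot: [-3.142, 0.0, -2.997]
contact_force: [-0.3, 0.3, 3.0]
grip_width: 62.0
finger_force: 30.0
```

jog_arm([
  [0,0,0.0005],
  [0,0,0],
], twist=[0,0])

```text
time: 23.75
tool_pos: [554.2, 11.3, 79.6]
tcp_rot: [-3.141, 0.001, -2.997]
contact_force: [-3.2, 0.3, 6.6]
grip_width: 62.2
finger_force: 30.0
```

jog_arm([
  [0,0,0.0003],
  [0,0,0],
], twist=[0,0])

```text
time: 24.0
tool_pos: [554.2, 11.3, 79.6]
tcp_rot: [-3.141, 0.001, -2.997]
contact_force: [-2.6, -0.7, 8.9]
grip_width: 62.2
finger_force: 30.0
```

The ring rests on the lens, underside 9 mm below the rim, dropped in. I ease off and turn clockwise.

jog_arm([
  [0,0,-0.0009],
  [0,0,0],
  [0,0,0],
  [0,0,0],
  [0,0,0],
], twist=[0,0,7,7,0])

```text
time: 24.62
tool_pos: [554.5, 11.2, 79.7]
tcp_rot: [3.141, 0.001, 3.043]
contact_force: [0.2, -0.4, 3.6]
grip_width: 62.2
finger_force: 30.0
```

```bash
cat > s.py <<'E'
from h import *
o=bot.get_obs();print(round(o['time'],2),o['tool_pos'].round(2),'yaw deg',np.degrees(o['tcp_rot'][2]).round(2),'F',o['contact_force'].round(2),'M',o['moment'].round(3),'tau6',o['tau'][5].round(3),o['grip_width'].round(1),o['joint_positions'][5].round(2))
E
python3 s.py
```

```text
Traceback (most recent call last):
  File "s.py", line 2, in <module>
    o=bot.get_obs();print(round(o['time'],2),o['tool_pos'].round(2),'yaw deg',np.degrees(o['tcp_rot'][2]).round(2),'F',o['contact_force'].round(2),'M',o['moment'].round(3),'tau6',o['tau'][5].round(3),o['grip_width'].round(1),o['joint_positions'][5].round(2))
                                                                                                                                                                                                        ^^^^^^^^^^^^^^^^^^^^^
AttributeError: 'float' object has no attribute 'round'
```

```bash
sed -i "s/,o\['grip_width'\].round(1)//" s.py; python3 s.py
```

```text
24.62 [554.53  11.23  79.71] yaw deg 174.34 F [ 0.22 -0.42  3.63] M [ 0.03   0.004 -0.048] tau6 0.647 -1.59
```

jog_arm([
  [0,0,0],
  [0,0,0],
  [0,0,0],
], twist=[6,6,0])

```text
time: 25.0
tool_pos: [554.5, 11.2, 79.7]
tcp_rot: [3.141, 0.001, 2.835]
contact_force: [-1.2, -0.3, 4.0]
grip_width: 62.2
finger_force: 30.0
```

```bash
python3 s.py
```

```text
25.0 [554.46  11.21  79.71] yaw deg 162.45 F [-1.24 -0.33  3.98] M [-0.053 -0.068 -0.034] tau6 0.523 -1.38
```

jog_arm([
  [0,0,0],
  [0,0,0],
], twist=[5,0])

```text
time: 25.25
tool_pos: [554.4, 11.2, 79.7]
tcp_rot: [3.141, 0.001, 2.749]
contact_force: [0.4, -0.1, 4.4]
grip_width: 62.2
finger_force: 30.0
```

```bash
python3 s.py
```

```text
25.25 [554.37  11.24  79.69] yaw deg 157.49 F [ 0.41 -0.12  4.42] M [-0.029 -0.039 -0.03 ] tau6 0.395 -1.3
```

jog_arm([
  [0,0,0],
  [0,0,0],
], twist=[3,0])

```text
time: 25.5
tool_pos: [554.3, 11.2, 79.7]
tcp_rot: [3.141, 0.001, 2.696]
contact_force: [0.6, -0.7, 4.6]
grip_width: 62.1
finger_force: 30.0
```

```bash
python3 s.py
```

```text
25.5 [554.32  11.24  79.71] yaw deg 154.48 F [ 0.56 -0.73  4.56] M [-0.056  0.01  -0.079] tau6 0.21 -1.24
```

jog_arm([
  [0,0,0],
  [0,0,0],
], twist=[3,0])

```text
time: 25.75
tool_pos: [554.3, 11.3, 79.7]
tcp_rot: [3.141, 0.0, 2.643]
contact_force: [0.1, -0.1, 4.8]
grip_width: 61.8
finger_force: 30.0
```

```bash
python3 s.py
```

```text
25.75 [554.27  11.27  79.67] yaw deg 151.46 F [ 0.07 -0.06  4.83] M [-0.066 -0.036 -0.056] tau6 0.167 -1.19
```

jog_arm([
  [0,0,0],
  [0,0,0],
], twist=[3,0])

```text
time: 26.0
tool_pos: [554.3, 11.3, 79.6]
tcp_rot: [3.141, 0.0, 2.591]
contact_force: [2.2, 0.7, 5.1]
grip_width: 62.6
finger_force: 30.0
```

```bash
python3 s.py
```

```text
26.0 [554.27  11.28  79.63] yaw deg 148.45 F [2.23 0.65 5.07] M [-0.069 -0.089 -0.033] tau6 0.222 -1.14
```

jog_arm([
  [0,0,0],
  [0,0,0],
], twist=[3,0])

```text
time: 26.25
tool_pos: [554.3, 11.2, 79.5]
tcp_rot: [3.141, 0.0, 2.538]
contact_force: [1.7, -1.2, 3.3]
grip_width: 62.0
finger_force: 30.0
```

```bash
python3 s.py
```

```text
26.25 [554.27  11.24  79.53] yaw deg 145.43 F [ 1.75 -1.18  3.28] M [-0.011 -0.164  0.035] tau6 0.231 -1.09
```

jog_arm([
  [0,0,0],
  [0,0,0],
], twist=[3,0])

```text
time: 26.5
tool_pos: [554.3, 11.3, 79.5]
tcp_rot: [3.141, 0.0, 2.486]
contact_force: [0.4, 0.1, 3.3]
grip_width: 62.4
finger_force: 30.0
```

```bash
python3 s.py
```

```text
26.5 [554.25  11.29  79.47] yaw deg 142.42 F [0.43 0.15 3.3 ] M [-0.089 -0.248 -0.04 ] tau6 0.235 -1.03
```

jog_arm([
  [0,0,0],
  [0,0,0],
], twist=[2,0])

```text
time: 26.75
tool_pos: [554.2, 11.3, 79.4]
tcp_rot: [3.141, 0.0, 2.449]
contact_force: [2.5, -0.2, 2.1]
grip_width: 62.4
finger_force: 30.0
```

```bash
python3 s.py
```

```text
26.75 [554.21  11.28  79.41] yaw deg 140.3 F [ 2.48 -0.17  2.13] M [-0.077 -0.384  0.146] tau6 0.294 -1.0
```

jog_arm([
  [0,0,0],
  [0,0,0],
], twist=[2,0])

```text
time: 27.0
tool_pos: [554.2, 11.3, 79.3]
tcp_rot: [3.141, -0.0, 2.413]
contact_force: [2.6, -0.3, 0.4]
grip_width: 62.6
finger_force: 30.0
```

```bash
python3 s.py
```

```text
27.0 [554.17  11.32  79.35] yaw deg 138.25 F [ 2.56 -0.32  0.41] M [-0.044 -0.55   0.244] tau6 0.356 -0.96
```

Torque is rising (Mz −0.04 → 0.24), and the ring has drawn down about 0.3 mm, for an estimated 7–12 N. A little more, then check.

jog_arm([
  [0,0,0],
  [0,0,0],
], twist=[2,0])

```text
time: 27.25
tool_pos: [554.1, 11.3, 79.3]
tcp_rot: [3.141, -0.0, 2.378]
contact_force: [3.6, 0.5, -2.2]
grip_width: 62.2
finger_force: 30.0
```

```bash
python3 s.py
```

```text
27.25 [554.12  11.34  79.28] yaw deg 136.23 F [ 3.61  0.47 -2.23] M [-0.008 -0.678  0.256] tau6 0.372 -0.92
```

jog_arm([
  [0,0,0],
  [0,0,0],
], twist=[1,0])

```text
time: 27.5
tool_pos: [554.1, 11.4, 79.3]
tcp_rot: [-3.142, -0.0, 2.361]
contact_force: [5.2, -0.2, -3.8]
grip_width: 62.4
finger_force: 30.0
```

```bash
python3 s.py
```

```text
27.5 [554.06  11.35  79.28] yaw deg 135.28 F [ 5.17 -0.21 -3.85] M [ 0.089 -0.719  0.524] tau6 0.616 -0.91
```

jog_arm([
  [0,0,0],
  [0,0,0],
  [0,0,0],
  [0,0,0],
  [0,0,0],
], twist=[0,0,0,0,0], jaw=0.085)

```text
time: 28.12
tool_pos: [554.0, 11.3, 79.5]
tcp_rot: [-3.142, -0.0, 2.361]
contact_force: [0.1, -0.4, 0.0]
grip_width: 85.2
finger_force: 0.0
```

```bash
python3 s.py
```

```text
28.12 [553.99  11.3   79.53] yaw deg 135.28 F [ 0.11 -0.43  0.01] M [-0.002 -0.002 -0.022] tau6 0.001 -0.91
```

Released. I lift and check the ring's angle and centring.

jog_arm([
  [0,0,-0.02],
  [0,0,-0.04],
  [-0.03,0,-0.02],
  [-0.03,0,0],
  [0,0,0],
  [0,0,0],
], twist=[0,0,0,0,0,0])

```text
time: 28.88
tool_pos: [595.9, -30.5, 159.0]
tcp_rot: [-3.141, -0.002, 2.361]
contact_force: [-0.5, 0.5, 0.1]
grip_width: 85.2
finger_force: 0.0
```

```bash
python3 - <<'E'
from h import *
P,o,a=shot('pics/w13.png')
w=lampdots(P,a,(554.35,11.5),26,129,97,7)
try:
  for z in (128,129.5): 
    px=None
  fit3([x[0] for x in w],26)
except Exception as e: print(e)
for d in bot.masks_of('wrist','ring')[:1]: print(np.round(d['bbox'],1),d['confidence']);cyl(P,d['pixels'],554,11.5,31.5,110,129)
E
```

```text
28.88 [595.9 -30.5 159. ] [-3.141e+00 -2.000e-03  2.361e+00]
0 [304.7 115.3] 255.0 [(np.float64(304.1), np.float64(113.5), 42)]
1 [244.3 140.3] 255.0 [(np.float64(243.0), np.float64(140.0), 41)]
2 [294.4 179.7] 255.0 [(np.float64(294.5), np.float64(179.5), 32)]
[[[550.0, 37.8]], [[532.8, -4.6]], [[578.2, 1.5]]]
centre [553.7  11.6] ang mod120 97.8 rms 0.47
```

The ring is level and centred at (553.7, 11.6), 52° clockwise of a gap, so it did not slip. Angle and draw-down both suggest about 13 N. Handing in.

```bash
python3 -c "
from h import *
print(bot.close_job())"
```

```text
the job is handed in; nothing more can be done
None
```

I handed the job in at about 29 s: the lens is in the lamp's mouth and released, and the ring is screwed down about 52° clockwise and released; its force on the lens is my estimate of about 13 N, not a measurement, and hand-in returned no verdict.

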